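Dock the vial rack and close the clamp

TASK

Push the vial rack along the bench, sideways into the docking corner, until it rests against the end stop; then push the clamp's upright paddle so that the clamp slides up against the rack and shifts it fully home, flush against both stops, with no gap at the clamp. Only push: do not lift or tip the rack or take out its vials, and leave everything else on the bench where it stands.

Things in the scene. Friction and masses are not known exactly. Their poses are not given: they have to be found in the camera images.
- dock: Aluminium docking corner fixed to the bench: two bars in an L, 25 high, 12 thick. Origin: its inner corner, at bench level; +x points roughly away from the robot, +y to the robot's left. The far stop's face is x = 0 (bar over y -90 to 12), the end stop's face is y = 0 (bar over x -112 to 12). The rack belongs at x < 0, y < 0 and comes in from the open -y side, between far stop and clamp.
- clamp (a joint): Travel in m of the sliding clamp along the dock's +x, 0 to 0.060. At 0 its front face is at dock x = -165; at 0.055 it meets a fully home rack. Starts open at 0 to 0.010; stays where it is left (3 N friction, no spring). Front plate: 60 wide centred on dock y = -42, 12 thick, 6 to 28 above the bench; the carriage behind it is 14 high and ends 52 behind the face.
- clamp_paddle (a point): Middle of the top edge of the clamp's upright steel paddle, 64 above the bench. The paddle is a plate 40 wide along dock y, 8 thick, its middle 28 behind the clamp's front face; push its back (-x side), free from 14 to 64 above the bench. Under it a fixed track 5 high, 30 wide lies at dock x -275 to -170.
- rack: Grey plastic vial rack, an open tray 110 (its x) x 84 (its y) x 36 high, walls and floor 3 thick, 4 x 3 square pockets, 0.35 to 0.7 kg with vials. Origin: centre of its underside. It starts loose on the dock's -y side, its x within 0.3 rad of the dock's x. Fully home its origin is at dock x = -55, y = -42, its +x end on the far stop and its +y long face on the end stop.
- vial0: Capped glass vial, 21 diameter, 48 tall, loose in the rack's pocket at rack x = -40, y = 27; it stands on the pocket floor, top 51 above the bench. Origin: centre of its underside.
- vial1: Capped glass vial, 21 diameter, 48 tall, loose in the rack's pocket at rack x = 13, y = 27; it stands on the pocket floor, top 51 above the bench. Origin: centre of its underside.
- vial2: Capped glass vial, 21 diameter, 48 tall, loose in the rack's pocket at rack x = -13, y = 0; it stands on the pocket floor, top 51 above the bench. Origin: centre of its underside.
- vial3: Capped glass vial, 21 diameter, 48 tall, loose in the rack's pocket at rack x = 40, y = -27; it stands on the pocket floor, top 51 above the bench. Origin: centre of its underside.
- amber_bottle: Brown glass bottle, 56 diameter, 110 tall, standing just beyond the far stop (sizes in mm); a bystander. Origin: centre of its underside.
- spare_vial: Single capped vial, 21 diameter, 48 tall, standing on the bench just beyond the end stop (sizes in mm); a bystander. Origin: centre of its underside.
- clear_bottle: Clear bottle, 72 diameter, 130 tall (sizes in mm); a bystander. Origin: centre of its underside.
- carousel: Round grey vial carousel, 110 diameter, 30 high with a central peg to 55 (sizes in mm); a bystander. Origin: centre of its underside.
- tip_box: Box with clear lid, 87 x 122 x 62 high (sizes in mm); a bystander. Origin: centre of its underside.
- wrench: Small steel wrench lying flat (sizes in mm); a bystander. Origin: centre of its underside.
There are look-alikes about, which are no part of the job. Leave any green look-alike of the rack alone.

How it is judged:
On the way, in this order (a step that is already met when the one before it is completed fails the run):
1. the rack rests against the end stop (within 4 mm) while the clamp is still open (travel under 0.03) (y of rack in the frame of dock between -0.046 and -0.038 m and height (world z) of rack below 0.004 m and value of joint clamp below 0.03 m), for 0.2 s.
2. the clamp is pushed up against the rack (value of joint clamp above 0.0515 m), for 0.2 s.
At the end, for the whole second after the job is handed in: The rack stands flat on the bench, at rest, within 4 mm of home in the corner along both stops and square to them within 0.04 rad; the clamp has travelled more than 0.0515 (within 3.5 mm of its place against a fully home rack); all four vials stand in the rack (y of rack in the frame of dock between -0.046 and -0.038 m and height (world z) of rack below 0.004 m and x of rack in the frame of dock between -0.059 and -0.051 m and angle between the x axis of rack and the x axis of dock, either way round below 0.04 rad and value of joint clamp above 0.0515 m and angle between rack's own z axis and vertical below 0.05 rad and linear speed of rack below 0.01 m/s and z of each of vial0, vial1, vial2, vial3 in the frame of rack below 0.01 m and angle between each of vial0, vial1, vial2, vial3's own z axis and vertical below 0.3 rad); the robot touches nothing.
It fails at once if the rack is lifted or tipped (height (world z) of rack above 0.012 m or angle between rack's own z axis and vertical above 0.2 rad).
It fails at once if a vial is lifted in or out of its pocket (z of any of vial0, vial1, vial2, vial3 in the frame of rack above 0.02 m).
It fails at once if a bystander is shifted by more than 25 mm or knocked over (distance of any of amber_bottle, spare_vial, clear_bottle, carousel, tip_box, wrench from where it was at the start of the episode above 0.025 m or angle between any of amber_bottle, spare_vial, clear_bottle, carousel, tip_box, wrench's own z axis and vertical above 0.3 rad).
It also fails if it takes over 56 s, if anything falls off the work surface, if the arm or the gripper's body presses on something with over 40 N, if the wrist force passes 120 N, or if a joint passes its speed limit or range.

ROBOT

A 7-joint arm with a two-finger parallel gripper is mounted at the origin on the work surface. World frame = base frame: x ahead of the robot, y to its left, z up, the work surface at z = 0. Lengths are in m, angles in rad, forces in N, time in s.
With the tool pointing down it reaches from about 0.4 to 0.85 m from the base axis. Payload 4.4 kg.
Tool frame: the origin (TCP) lies on the centre line of the jaws, within the pads' length; the fingertips stand 22 mm ahead of it and the grasp point (between the pads) lies 3 mm ahead of it; z points along the fingers, y is the line along which they close (so a half turn about z gives the same grasp; the last joint's range is limited). The gripper opens to 94 mm and grips with 3 to 60 N. Pads are 16 mm wide; open, the fingers measure 119 mm over their backs; the gripper's body (75 mm by 177 mm) begins 78 mm behind the grasp point.
Start: joints at [1.253, 0.628, 0.038, 1.517, -0.027, 0.996, -0.02], TCP at [0.162, -0.63, 0.227] pointing down, gripper open.
Joint ranges: [-3.06, 3.06], [-0.37, 2.12], [-1.25, 1.32], [0.18, 2.47], [-1.1, 4.24], [0.23, 1.98], [-2.94, 2.94]. Speed limits (rad/s): [2.57, 2.57, 3.14, 3.14, 3.14, 3.14, 3.14].

INTERFACE

Orientations are given as a unit quaternion [x, y, z, w].
In Python, from rig import move_pose, servo_line, movej, let_go, close, dwell, ik, read_state, capture, PlanningError, hand_in gives the robot as it stands. Calls block until the motion is done:
- move_pose(position, orientation): joint-space move of the TCP to a pose.
- servo_line(position, velocity=0.15, frame=None, max_force=None): straight line of the TCP; frame=None keeps the orientation; velocity is the mean speed in m/s. With max_force (N) it stops when the force on the tool has changed by that much, and returns True; else False.
- movej(angles): joint-space move.
- let_go() and close(): open the fingers fully, or close them until they stop; the grip force is fixed at half the most.
- dwell(seconds).
- ik(position, orientation): joint angles nearest the present ones, or None.
- read_state(): the state.
- capture(name): name is "scene" or "top"; returns a dict with "pixels" (384x512x3 uint8, red, green, blue), "camera_matrix" (3x3 intrinsics, pixels), "R" (3x3) and "t" (3): a world point X has camera coordinates R X + t. Camera axes: x right, y down, z forward; pixel columns grow to the right and rows downward; lengths in m; the calibration is good to about 2 mm. A picture is of the moment at which its call begins. There is no depth.
A pose or a line that the arm cannot do raises PlanningError and nothing moves.
- hand_in(): hands the job in; it is judged then, once.
The state is a dict: "t": time; "qpos": joint angles; "joint_velocities": joint speeds; "effort": joint torques, N m; "position": TCP position; "orientation": TCP orientation; "ft_force": force on the tool from outside, world axes, zero at the start; "moment": the same for the moment, N m; "width": finger opening in m; "grip_force": force on a finger pad.
Only numpy, scipy, OpenCV 4.12 (cv2) and the standard library are available. Lean on these libraries where they do the work, as an engineer would, in place of code of your own. Each camera call takes 0.05 s, during which the arm holds its last target. There are 200 camera calls.

## Working session

There is one attempt and no reset: what is moved stays moved. The work goes in short steps, each a Python script; the robot and the scene stay as the last script left them, time stands still between calls to the robot, and variables do not carry over. Pictures are saved under pics/ and viewed, at most 10 in all, crops included, and the job is handed in when it is done.

```bash
mkdir -p pics; ls; python3 - <<'E'
from rig import *
import cv2,numpy as np
for n in("scene","top"):
    c=capture(n); cv2.imwrite(f"pics/{n}0.png",cv2.resize(c["pixels"][:,:,::-1],(768,576),interpolation=cv2.INTER_CUBIC))
    print(n,c["camera_matrix"],c["R"],c["t"])
    np.savez(f"{n}.npz",K=c["camera_matrix"],R=c["R"],t=c["t"],px=c["pixels"])
s=read_state();print(s["t"],s["position"],s["orientation"],s["width"])
E
```

```text
pics
scene [[427.23583341   0.         254.16903657]
 [  0.         427.23583341 189.30962633]
 [  0.           0.           1.        ]] [[-0.65955101  0.75151029 -0.01499147]
 [ 0.41438151  0.34689068 -0.84140051]
 [-0.62712074 -0.56115875 -0.54020407]] [ 0.42262548 -0.18967558  1.55359737]
top [[415.40344502   0.         247.26702487]
 [  0.         415.40344502 198.04808689]
 [  0.           0.           1.        ]] [[ 0.01941709 -0.99977852  0.00811649]
 [-0.99300247 -0.02023004 -0.11634789]
 [ 0.11648632 -0.00580056 -0.99317536]] [-0.05946534  0.64110929  1.32930282]
0.1 [ 0.16180582 -0.62897164  0.2266752 ] [ 9.92088572e-01  1.25537162e-01 -1.25224944e-04 -8.18482084e-04] 0.09398363638692216
```

View pics/top0.png

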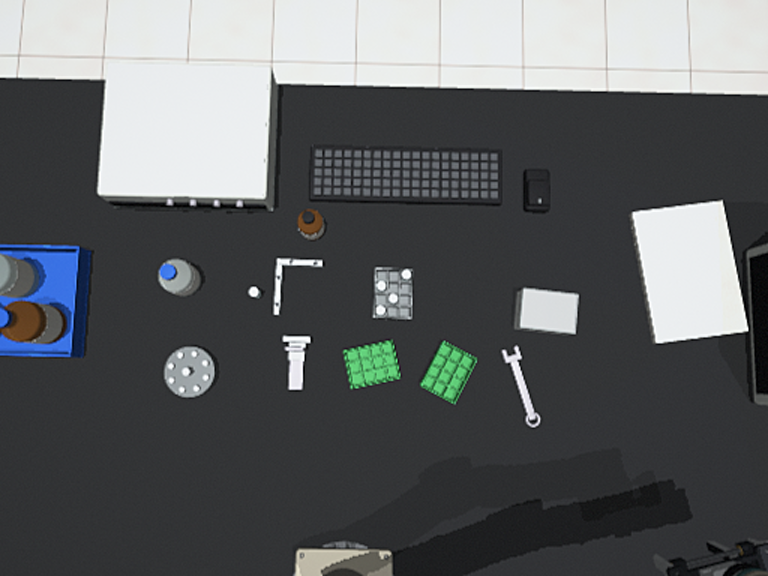

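View pics/scene0.png

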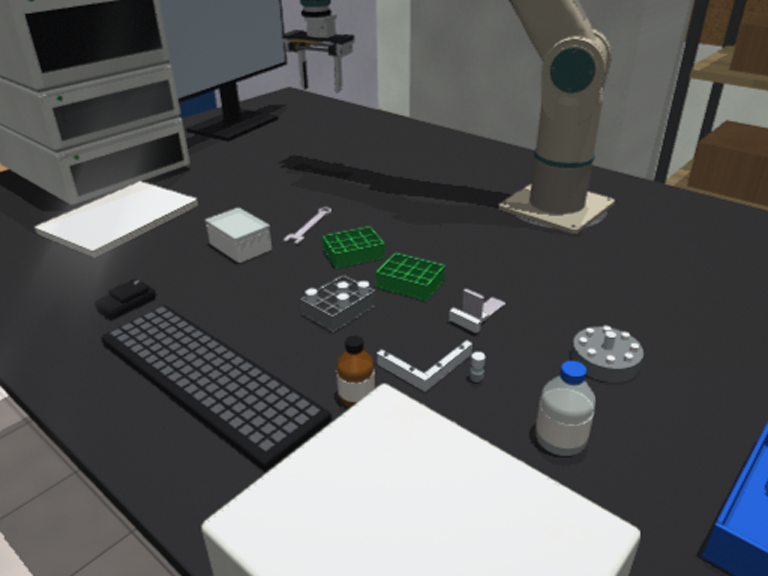

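The top view shows the dock L at (277–322, 260–315), the clamp at (296, 362), the amber bottle at (311, 223) and the spare vial at (254, 292).
There are three rack candidates: grey with 4 white caps at (393, 293), green at (372, 364) and green at (448, 372). The grey one holds the vials and sits on the dock's −y side, so it fits the description. I'll confirm it in an enlarged crop.

```bash
python3 - <<'E'
import cv2,numpy as np
p=np.load("top.npz")["px"][:,:,::-1]
c=p[166:266,176:286]
cv2.imwrite("pics/crop.png",cv2.resize(c,None,fx=6,fy=6,interpolation=cv2.INTER_CUBIC))
E
```

```text
(no output)
```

View pics/crop.png

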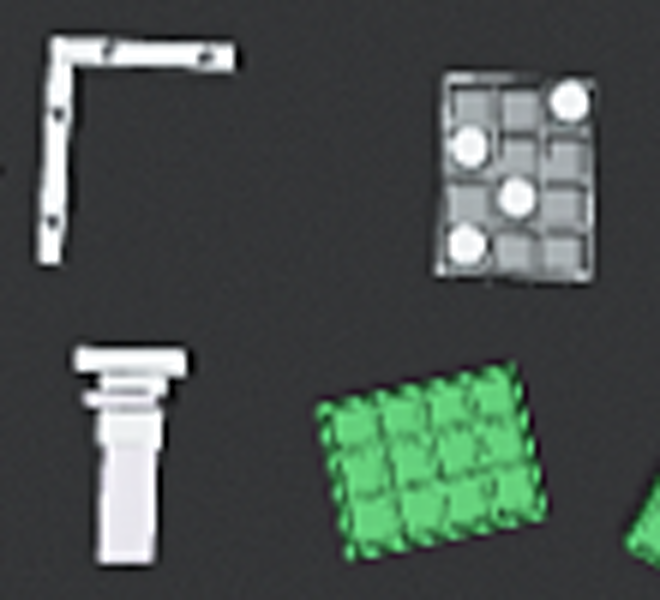

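The crop confirms the grey rack: its cap pattern matches vial0–3, with +x up and +y left. I'll fit poses with a silhouette model.

```bash
cat > vis.py <<'E'
import cv2,numpy as np
from scipy.optimize import minimize
def proj(c,P):
    q=np.asarray(P)@c["R"].T+c["t"]; q=q@c["K"].T; return q[:,:2]/q[:,2:]
def back(c,uv,z):
    d=np.linalg.inv(c["K"]@c["R"])@np.array([*uv,1.]); o=-c["R"].T@c["t"]; return (o+d*(z-o[2])/d[2])[:2]
def box(x0,x1,y0,y1,z0,z1): return np.array([[x,y,z] for x in(x0,x1) for y in(y0,y1) for z in(z0,z1)])/1000
DOCK=[box(0,12,-90,12,0,25),box(-112,12,0,12,0,25)]
RACK=[box(-55,55,-42,42,0,36)]
def place(p,B):
    c,s=np.cos(p[2]),np.sin(p[2]); R=np.array([[c,-s,0],[s,c,0],[0,0,1]]); return B@R.T+[p[0],p[1],0]
def fit(c,model,p0,thr,pad=12,S=8):
    uv=np.vstack([proj(c,place(p0,B)) for B in model]); a=np.floor(uv.min(0)-pad).astype(int); b=np.ceil(uv.max(0)+pad).astype(int)
    g=c["px"][a[1]:b[1],a[0]:b[0]].astype(float); lo,hi=thr
    sat=g.max(2)-g.min(2); m=np.clip((g.mean(2)-lo)/(hi-lo),0,1)*(sat<40)
    h,w=m.shape
    def cost(p):
        im=np.zeros((h*S,w*S),np.uint8)
        for B in model:
            q=((proj(c,place(p,B))-a+.5)*S-.5)
            cv2.fillConvexPoly(im,cv2.convexHull(np.round(q*16).astype(np.int32)),255,cv2.LINE_AA,4)
        return ((cv2.resize(im,(w,h),interpolation=cv2.INTER_AREA)/255.-m)**2).sum()
    d=np.array([.006,.006,.06])
    r=minimize(cost,p0,method="Nelder-Mead",options=dict(initial_simplex=[p0]+[p0+d*e for e in np.eye(3)],xatol=1e-5,fatol=1e-3,maxiter=300))
    return r.x,r.fun,m.sum()
def load(n): return dict(np.load(n+".npz"))
def rel(d,p):
    c,s=np.cos(d[2]),np.sin(d[2]); v=np.array(p[:2])-d[:2]; return np.array([c*v[0]+s*v[1],-s*v[0]+c*v[1]])
def wor(d,v):
    c,s=np.cos(d[2]),np.sin(d[2]); return d[:2]+[c*v[0]-s*v[1],s*v[0]+c*v[1]]
E
python3 - <<'E'
from vis import *
c=load("top"); f=lambda u,v:(176+(u+.5)/6-.5,166+(v+.5)/6-.5)
print("cam",-c["R"].T@c["t"], "bg",c["px"][200:205,230:235].mean())
d0=np.array([*back(c,f(72,68),.025),-.05]); r0=np.array([*back(c,f(516,175),.036),-.05])
d,e,n=fit(c,DOCK,d0,(60,170)); print("dock",d0,d,e,n)
r,e,n=fit(c,RACK,r0,(60,100)); print("rack",r0,r,e,n,"rel",rel(d,r),r[2]-d[2])
np.save("dock.npy",d)
for nm,uv,z in [("plate topL",f(76,348),.028),("plate topR",f(186,348),.028),("padL",f(83,399),.064),("padR",f(162,399),.064),("green corner",f(318,405),.036),("green top",f(512,365),.036),("green r",f(548,518),.036),("amber cap",(308/1.5,214/1.5),.11),("spare",(254/1.5,292/1.5),.048),("wrench",(513/1.5,350/1.5),.0),("greenB top",(440/1.5,341/1.5),.03)]:
    print(nm,back(c,uv,z),rel(d,back(c,uv,z)))
E
```

```text
cam [ 0.48293216 -0.0387718   1.39530516] bg 53.29333333333334
dock [ 0.71058582  0.15375571 -0.05      ] [ 0.71670176  0.15604976 -0.02429391] 42.414582662103896 290.6393939393939
rack [ 0.65427445 -0.09371551 -0.05      ] [ 0.65527916 -0.09407761 -0.01247307] 45.14791402345252 833.575 rel [-0.05532851 -0.25154561] 0.011820837811225123
plate topL [0.55486473 0.14553606] [-0.16153389 -0.01444187]
plate topR [0.55606086 0.08533862] [-0.15887582 -0.07459248]
padL [0.52593145 0.13598901] [-0.19022671 -0.02468893]
padR [0.5267589  0.09399652] [-0.18837945 -0.06664893]
green corner [0.52609879 0.01197826] [-0.18704702 -0.14865903]
green top [ 0.54990308 -0.09314321] [-0.16069619 -0.25317124]
green r [ 0.46760373 -0.11391481] [-0.24246668 -0.27593588]
amber cap [0.80726929 0.08972288] [ 0.09215198 -0.06410728]
spare [0.64688173 0.20788777] [-0.07105865  0.05012668]
wrench [ 0.53389231 -0.36699639] [-0.17004993 -0.52733253]
greenB top [ 0.5493015  -0.19993399] [-0.15870348 -0.35994512]
```

```bash
python3 - <<'E'
from vis import *
c=load("top"); s=load("scene"); d=np.load("dock.npy"); f=lambda u,v:(176+(u+.5)/6-.5,166+(v+.5)/6-.5)
for uv in [(53,38),(237,42),(37,263),(62,263),(72,68)]: print(uv,back(c,f(*uv),.025))
TOP=[b.copy() for b in DOCK]
for b in TOP: b[:,2]=.025
for nm,C,M in [("top",c,DOCK),("top",c,TOP),("scene",s,DOCK)]:
  for y0 in(-.03,.03):
    for thr in((60,170),(60,110)):
      r=fit(C,M,np.array([.715,.155,y0]),thr); print(nm,thr,r)
RT=[RACK[0].copy()]; RT[0][:,2]=.036
for M in(RACK,RT):
  for y0 in(-.03,.05): print("rack",fit(c,M,np.array([.655,-.094,y0]),(60,100)))
# overlays
out=[]
for C,ctr,k in((c,(225,208),6),(s,(262,232),5)):
    w,h=(62,50) if k==6 else (62,60)
    x0,y0=ctr[0]-55,ctr[1]-45
    im=cv2.resize(C["px"][y0:y0+90,x0:x0+110,::-1],None,fx=k,fy=k,interpolation=cv2.INTER_CUBIC)
    for B in DOCK+[]:
        q=(proj(C,place(d,B))-[x0,y0]+.5)*k-.5
        cv2.polylines(im,[cv2.convexHull(q.astype(np.int32))],True,(0,0,255),1)
    out.append(cv2.resize(im,(400,330)))
cv2.imwrite("pics/ov.png",np.hstack(out))
E
```

```text
(53, 38) [0.72728161 0.16493515]
(237, 42) [0.72716128 0.06247028]
(37, 263) [0.60139761 0.16908694]
(62, 263) [0.60167482 0.15532859]
(72, 68) [0.71058582 0.15375571]
top (60, 170) (array([ 0.71662524,  0.15626605, -0.02120014]), np.float64(42.4987943607195), np.float64(291.47272727272724))
top (60, 110) (array([ 0.71668897,  0.15641979, -0.02222686]), np.float64(38.63239723183391), np.float64(319.56666666666666))
top (60, 170) (array([ 0.7167255 ,  0.15615101, -0.02158474]), np.float64(28.580998980048996), np.float64(277.3939393939394))
top (60, 110) (array([ 0.71664211,  0.15652268, -0.02145372]), np.float64(24.64918400615148), np.float64(305.3933333333333))
top (60, 170) (array([ 0.71449753,  0.15439958, -0.02115797]), np.float64(41.377765385849685), np.float64(291.4727272727273))
top (60, 110) (array([ 0.71472365,  0.1548311 , -0.02377955]), np.float64(55.87803506343714), np.float64(319.56666666666666))
top (60, 170) (array([ 0.71463677,  0.15422953, -0.02345416]), np.float64(27.444040467588753), np.float64(277.3939393939394))
top (60, 110) (array([ 0.71479342,  0.15486385, -0.0
[... 306 characters left out ...]
4(1471.4133333333334))
scene (60, 170) (array([ 0.71219956,  0.15241134, -0.01026137]), np.float64(869.1992604560867), np.float64(1163.7060606060606))
scene (60, 110) (array([ 0.71270384,  0.15216769, -0.01913181]), np.float64(882.454927181853), np.float64(1508.0800000000002))
rack (array([ 0.65534155, -0.09410192, -0.01153871]), np.float64(45.17421160130719), np.float64(833.575))
rack (array([ 0.65525375, -0.09406501, -0.01377414]), np.float64(45.19162797962323), np.float64(833.575))
rack (array([ 0.65349498, -0.09385678, -0.0160478 ]), np.float64(50.44040537293349), np.float64(833.575))
rack (array([ 0.65336346, -0.09390521, -0.01812089]), np.float64(50.4009167147251), np.float64(833.575))
```

View pics/ov.png

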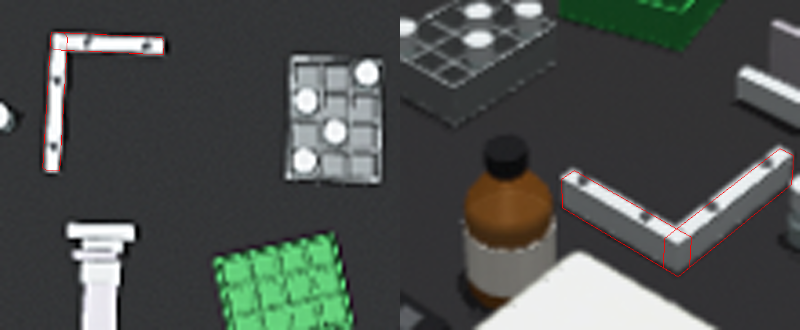

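Overlay: the dock fit matches in both cameras, with the dock at about (0.7155, 0.155) and yaw −0.02. The rack sits at dock (−55, −251), so its +x end would catch the far stop. I'll nudge it about 17 mm in −x first, then do the sideways push with the fingers open.

```bash
cat > act.py <<'E'
from vis import *
from rig import *
D=np.array([.7155,.1552,-.021])
Q=lambda psi:[float(np.cos(psi/2)),float(np.sin(psi/2)),0.,0.]
def P(x,y,z): return [*map(float,wor(D,(x/1000,y/1000))),z]
def look(n="top"):
    c=capture(n); C=dict(K=c["camera_matrix"],R=c["R"],t=c["t"],px=c["pixels"]); np.savez(n+".npz",**C); return C
def st(m=""):
    s=read_state(); print(m,"t",round(s["t"],2),"dock",np.round(rel(D,s["position"])*1000,1),"z",round(s["position"][2],4),"F",np.round(s["ft_force"],1))
E
python3 - <<'E'
from act import *
close(); st("closed")
move_pose(P(36,-251,.18),Q(D[2])); st()
servo_line(P(36,-251,.036),.15); st("down")
print(servo_line(P(-9,-251,.036),.03,max_force=20)); st("pushed")
servo_line(P(15,-251,.036),.1); servo_line(P(15,-251,.17),.25); let_go()
q=[(p,ik(P(-72,-330,.17),Q(p))) for p in(np.pi/2+D[2],-np.pi/2+D[2])]; print(q)
best=min((a for a in q if a[1] is not None),key=lambda a:np.abs(np.array(a[1])-read_state()["qpos"]).max())
np.save("psi.npy",best[0]); move_pose(P(-72,-330,.17),Q(best[0])); st()
c=look()
r=fit(c,RACK,np.array([.64,-.094,-.02]),(60,100)); print(r,rel(D,r[0]))
cv2.imwrite("pics/a.png",cv2.resize(c["px"][150:290,160:340,::-1],None,fx=4,fy=4))
E
```

```text
closed t 1.52 dock [-536.9 -796.2] z 0.2275 F [ 0.  -0.4 -0.6]
 t 4.31 dock [  35.8 -252.8] z 0.1802 F [-0.6  0.1  0.1]
down t 5.42 dock [  37.  -251.1] z 0.0373 F [-0.2 -0.6  0.2]
False
pushed t 7.07 dock [  -8.8 -250.9] z 0.0361 F [ 2.  -0.1  0.2]
[(np.float64(1.5497963267948967), array([ 0.42770114,  0.72384891, -0.35686843,  1.53806196,  0.29218252,
        0.93266884, -0.04300124])), (np.float64(-1.5917963267948965), array([-0.04072136,  0.74837095,  0.46914061,  1.55389122, -0.39258626,
        0.93420932, -2.60630976]))]
 t 10.66 dock [ -71.5 -329.3] z 0.17 F [-1.2 -0.7 -0.4]
(array([ 0.6021383 , -0.132732  ,  0.01972096]), np.float64(701.660461361015), np.float64(1627.2166666666667)) [-0.10729058 -0.29024894]
```

View pics/a.png

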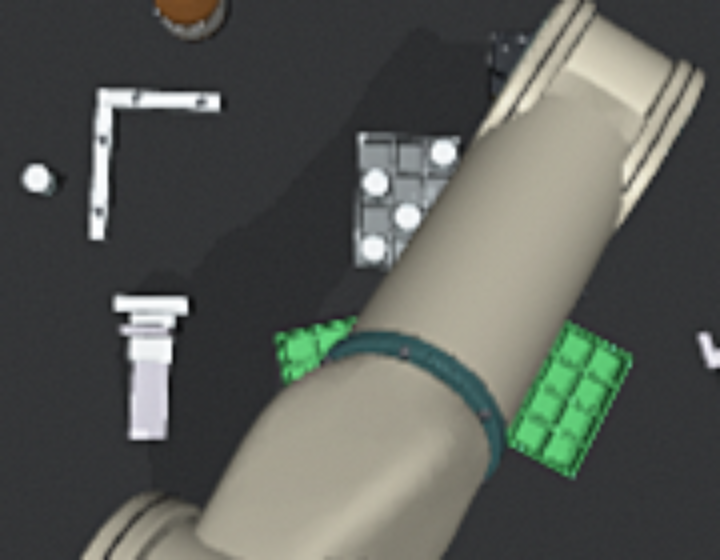

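The rack moved about 17 mm in −x and is still square, with its top-left corner at (360, 133). Next is the sideways push.

```bash
python3 - <<'E'
from act import *
servo_line(P(-72,-330,.036),.15); st("down")
print(servo_line(P(-72,-112,.036),.07,max_force=20)); st("mid")
print(servo_line(P(-72,-82,.036),.02,max_force=9)); st("end")
dwell(.3); st()
c=look(); cv2.imwrite("pics/b.png",cv2.resize(c["px"][150:290,160:340,::-1],None,fx=4,fy=4))
s=look("scene"); cv2.imwrite("pics/bs.png",cv2.resize(s["px"][160:280,170:350,::-1],None,fx=4,fy=4))
E
```

```text
down t 11.75 dock [ -71.2 -330.4] z 0.0369 F [ 0.1 -0.  -0.4]
False
mid t 15.02 dock [ -72.  -112.2] z 0.036 F [ 0.5 -3.3  0.1]
True
end t 16.02 dock [-72.3 -95.2] z 0.0357 F [0.4 0.2 0.2]
 t 16.32 dock [-72.7 -96.6] z 0.0352 F [-1.   0.2 -0.4]
```

View pics/bs.png

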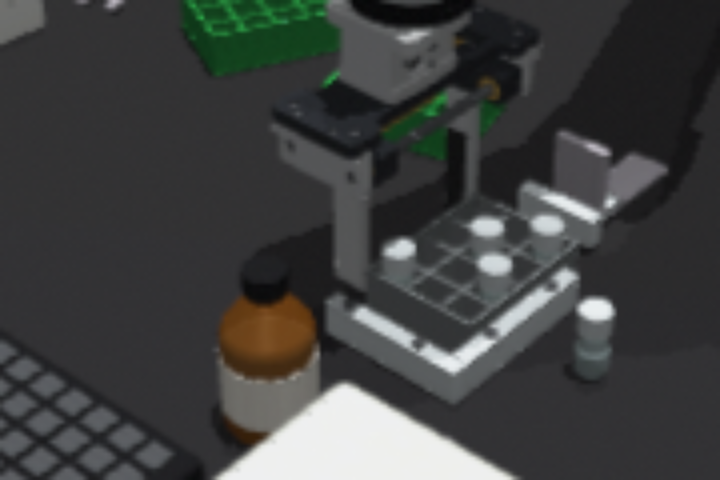

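Scene crop: the rack is seated along the end-stop bar (490, 310), its vials are upright, and the clamp is open. I'll press once more to be sure, then go around behind the paddle.

```bash
python3 - <<'E'
from act import *
print(servo_line(P(-72,-84,.036),.02,max_force=15)); st("repress"); dwell(.2)
servo_line(P(-72,-125,.036),.1); servo_line(P(-72,-125,.17),.25)
move_pose(P(-228,-44,.17),Q(D[2])); close(); st("behind")
c=look(); r=fit(c,RACK,np.array([.64,.114,-.02]),(60,100)); print(r,rel(D,r[0]))
s=look("scene")
a=cv2.resize(c["px"][160:260,170:270,::-1],(400,400)); b=cv2.resize(s["px"][170:270,230:330,::-1],(400,400))
cv2.imwrite("pics/c.png",np.hstack([a,b]))
E
```

```text
True
repress t 16.95 dock [-72.9 -95.2] z 0.0354 F [ 1.3 -1.4 -0.2]
behind t 20.73 dock [-228.  -44.] z 0.17 F [-0.2 -0.8 -0.8]
(array([0.64225227, 0.12002575, 0.04423407]), np.float64(451.1119324298346), np.float64(1208.3833333333332)) [-0.07249297 -0.03670458]
```

View pics/c.png

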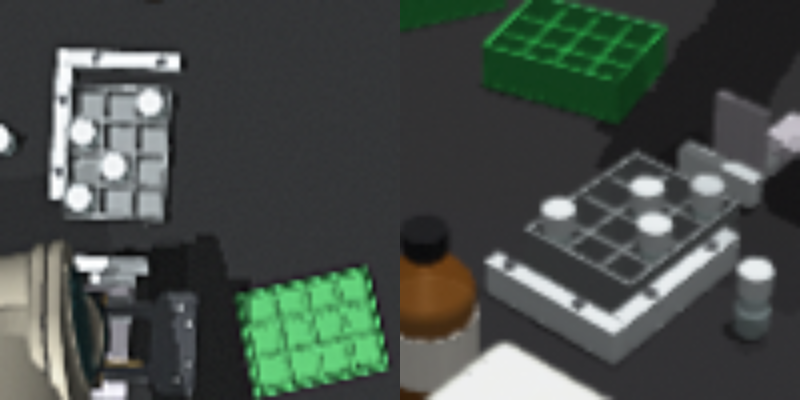

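The rack is seated along the end stop, square to it and about 17 mm short of the far stop. The repeat press stopped at the same place. Now the paddle.

```bash
python3 - <<'E'
from act import *
servo_line(P(-228,-44,.05),.12); st("down")
print(servo_line(P(-165,-44,.05),.04,max_force=25)); st("mid")
print(servo_line(P(-135,-44,.05),.02,max_force=18)); st("end"); dwell(.3)
print(servo_line(P(-135,-44,.05),.02,max_force=22)); st("again"); dwell(.3)
servo_line(P(-225,-44,.05),.12); servo_line(P(-225,-44,.2),.2)
move_pose(P(-225,-330,.22),Q(D[2])); st("away")
c=look(); s=look("scene")
print(fit(c,DOCK,np.array([.7155,.1552,-.02]),(110,200))[0])
a=cv2.resize(c["px"][160:260,170:270,::-1],(400,400)); b=cv2.resize(s["px"][170:270,230:330,::-1],(400,400))
cv2.imwrite("pics/d.png",np.hstack([a,b]))
E
```

```text
down t 21.98 dock [-227.5  -43.9] z 0.0505 F [-0.5  0.3 -0.3]
False
mid t 23.71 dock [-167.8  -44. ] z 0.0498 F [-8.3  0.9  5.2]
True
end t 24.75 dock [-152.7  -44.1] z 0.049 F [-0.4 -0.9  0.6]
True
again t 25.66 dock [-152.9  -44.1] z 0.0484 F [-0.7 -0.7  0.3]
away t 28.71 dock [-224.7 -328.2] z 0.2195 F [0.3 1.  0.1]
[ 0.71583439  0.15486693 -0.01623201]
```

View pics/d.png

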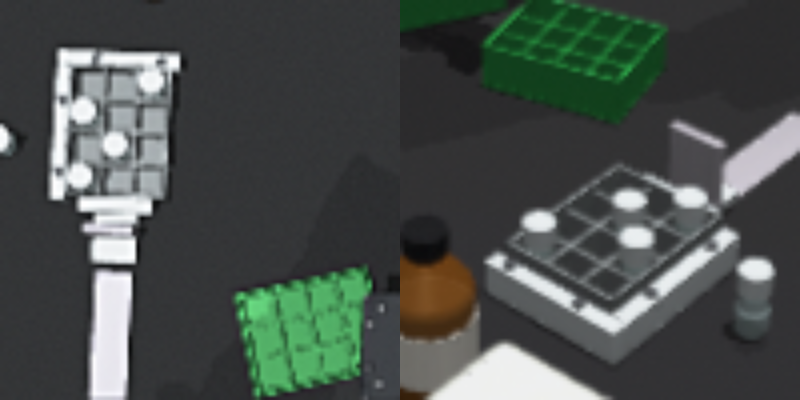

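Both presses stopped at the same spot, a hard contact, and the rack looks flush in the corner. I'll check the right edge and clamp position numerically before handing in.

```bash
python3 - <<'E'
from act import *
c=load("top"); g=c["px"].mean(2).astype(np.float32)
def edge(p0,p1,z,n=41):  # brightness along a dock line at height z
    w=np.linspace(p0,p1,n); X=np.array([[*wor(D,v/1000),z] for v in w]); uv=proj(c,X).astype(np.float32)
    return w,cv2.remap(g,uv[:,:1],uv[:,1:],cv2.INTER_LINEAR).ravel()
for x in(-20,-45,-70,-95):
    w,b=edge((x,-60),(x,-100),.036); i=np.where(b>75)[0].max(); print("rack -y edge at x",x,w[i,1])
for y in(-30,-55):
    w,b=edge((-85,y),(-135,y),.028,51); print("y",y,list(zip(w[::2,0].round(),b[::2].round())))
for y in(-35,-45,-55):
    w,b=edge((-120,y),(-160,y),.064); print("paddle",y,b.round()[::2])
E
```

```text
rack -y edge at x -20 -86.0
rack -y edge at x -45 -84.0
rack -y edge at x -70 -86.0
rack -y edge at x -95 -86.0
y -30 [(np.float64(-85.0), np.float32(127.0)), (np.float64(-87.0), np.float32(106.0)), (np.float64(-89.0), np.float32(94.0)), (np.float64(-91.0), np.float32(96.0)), (np.float64(-93.0), np.float32(93.0)), (np.float64(-95.0), np.float32(90.0)), (np.float64(-97.0), np.float32(91.0)), (np.float64(-99.0), np.float32(95.0)), (np.float64(-101.0), np.float32(102.0)), (np.float64(-103.0), np.float32(111.0)), (np.float64(-105.0), np.float32(120.0)), (np.float64(-107.0), np.float32(107.0)), (np.float64(-109.0), np.float32(121.0)), (np.float64(-111.0), np.float32(183.0)), (np.float64(-113.0), np.float32(222.0)), (np.float64(-115.0), np.float32(252.0)), (np.float64(-117.0), np.float32(250.0)), (np.float64(-119.0), np.float32(237.0)), (np.float64(-121.0), np.float32(209.0)), (np.float64(-123.0), np.float32(195.0)), (np.float64(-125.0), np.float32(192.0)), (np.float64(-127.0), np.float32(228.0)), (np.float64(-129.0), np.float32(245.0)), (np.float64(-131.0), np.float32(236.0)), (np.float64
[... 792 characters left out ...]
loat32(236.0)), (np.float64(-121.0), np.float32(230.0)), (np.float64(-123.0), np.float32(228.0)), (np.float64(-125.0), np.float32(237.0)), (np.float64(-127.0), np.float32(251.0)), (np.float64(-129.0), np.float32(227.0)), (np.float64(-131.0), np.float32(203.0)), (np.float64(-133.0), np.float32(179.0)), (np.float64(-135.0), np.float32(203.0))]
paddle -35 [250. 235. 205. 192. 197. 240. 250. 242. 234. 227. 219. 170. 131. 177.
 214. 245. 246. 246. 244. 245. 246.]
paddle -45 [247. 229. 202. 192. 205. 246. 231. 208. 191. 202. 230. 179. 158. 185.
 220. 248. 243. 241. 240. 242. 244.]
paddle -55 [244. 232. 222. 218. 230. 248. 221. 195. 170. 207. 235. 194. 176. 173.
 220. 247. 242. 240. 240. 241. 245.]
```

```bash
python3 -c "
from rig import *
print(hand_in())"
```

```text
the job is handed in; nothing more can be done
None
```

I handed the job in at about 29 s of the 56 s allowed: by the last images the rack is home against both stops with its vials upright, the clamp face is against it at dock x ≈ −110 mm, and the robot is clear. No verdict came back from the judging.

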